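# Open the lamp bay of the microscope light source

## Task

The lamp of the microscope's light source needs changing: press the snap tab in front of the lamp-bay cover fully down, then push the released cover off its seat, along its runners and over the tab, until the lamp bay is completely open. Do it with the fingertips only: the cover is slid, never lifted or tipped, and stays lying flat on the runners. Leave the brightness dial and everything else on the bench where it is, and finish with the arm clear.

Things in the scene. Friction and masses are not known exactly. Their poses are not given: they have to be found in the camera images.
- lightsource: Cream box-shaped fibre-optic light source, fixed, 250 (x) x 200 (y) x 90 mm high. Origin: centre of its underside, on the bench. -x: front panel with outlet, switch, dial; +x: the way the cover slides open; z up. On its flat top (deck, z = 90 mm) the cover track lies along x, centred on y = -30 mm, between a lip at x = -102 mm and an end stop at x = +97 mm, both 9 mm high.
- bay (a point): Centre of the lamp bay's mouth, level with the deck: a pit 67 (x) x 60 (y) mm, 48 mm deep, holding the lamp, from x = -95 to -28 mm of the light source; hidden by the cover at the start. Either side of it run two runners 5 mm high, and outside them two guides 9 mm high, 96 mm apart, that keep the cover straight. Axes as the light source.
- cover: Loose dark grey plastic cover (0.1 to 0.2 kg), a plate 90 (x) x 92 (y) x 8 mm lying on the runners, with one upright push rib on top, 10 (x) x 64 (y) x 17 mm high, centred at x = -15 mm. Origin: centre of its underside. Axes as the light source, 2 mm side play. With the tab down it slides to +x with 1 to 2 N; the bay is completely open after 74 mm, the end stop comes at about 108 mm.
- rib (a point): Middle of the rib's rear (-x) face, the face to push on (towards +x), 9 mm above the cover's top surface and 8 mm below the rib's top edge. The cover's top is flat for 25 mm behind it.
- tab_top (a point): Centre of the flat top of the snap tab, a dark grey block 24 (x) x 30 (y) mm just ahead (+x) of the cover's edge, between the runners. Up, its top is 12 mm above the deck, 1 mm below the cover's top surface, and it blocks the cover; fully down, 2 mm above the deck and 3 mm below the cover's underside. It moves straight down. Axes as the light source.
- tab (a joint): How far the snap tab is pressed down, in m: 0 up (locked), 0.010 fully down. It takes about 4 to 5 N, and stays down where it is left; from 0.008 on the cover is free to slide over it.
- dial_rim (a point): Point on the rim of the small black brightness dial on the light source's front panel (dial 32 mm across, axis along the light source's x); not to be turned.
- collar_c (a point): Centre of the loose aluminium lens collar, a ring 44 mm across and 16 mm high standing on the light source's deck beside the cover track. Leave alone.
- spare_c (a point): Centre of the loose spare lamp, an aluminium reflector 48 mm across and 44 mm high standing on the bench close beside the light source. Leave alone.
- dish_c (a point): Centre of a clear covered dish, 60 mm across and 19 mm high, on the bench close beside the light source. Leave alone.
- binder_c (a point): Centre of a grey binder lying flat, 290 x 230 x 36 mm. Leave alone.
- glovebox_c (a point): Centre of a cardboard glove box, 120 x 240 x 75 mm. Leave alone.
- slidebox_c (a point): Centre of a blue slide box, 90 x 170 x 34 mm. Leave alone.
- reagent_c (a point): Centre of an amber bottle, 56 mm across and 110 mm high. Leave alone.
There are look-alikes about, which are no part of the job. There is more than one size of the cover; the job needs the smallest.

How it is judged:
By the outcome, as a careful person would: the job done as asked, in the order asked, and still so for the second after the job is handed in, with the robot touching nothing.
It also fails if it takes over 38 s, if anything falls off the work surface, if the arm or the gripper's body presses on something with over 40 N, if the wrist force passes 120 N, or if a joint passes its speed limit or range.

## Robot

A 6-joint arm with a two-finger parallel gripper is mounted at the origin on the work surface. World frame = base frame: x ahead of the robot, y to its left, z up, the work surface at z = 0. Lengths are in m, angles in rad, forces in N, time in s.
With the tool pointing down it reaches from about 0.275 to 0.875 m from the base axis. Payload 12.5 kg.
Tool frame: the origin (TCP) lies midway between the tips of the shut fingers; the grasp point (between the pads) lies 19 mm behind it (manip.tcp_to_grasp is the z of the grasp point in the tool frame, in m); z points along the fingers, y is the line along which they close (so a half turn about z gives the same grasp; the last joint's range is limited). The gripper opens to 85 mm and grips with 20 to 120 N. Pads are 22 mm wide; open, the fingers measure 114 mm over their backs; the gripper's body (76 mm by 85 mm) begins 54 mm behind the grasp point. The pads swing forward as they close: fully open they stand 13 mm farther back than shut.
Start: joints at [1.106, 0.351, 1.652, -0, 1.139, -0.085], TCP at [0.204, 0.511, 0.231] pointing down, gripper open.
Joint ranges: [-2.75, 2.75], [-0.79, 2.1], [0.01, 2.65], [-1.57, 4.71], [0.07, 3.14], [-2.87, 2.87]. Speed limits (rad/s): [2.22, 2.22, 2.79, 3.14, 3.14, 3.14].

## Interface

Orientations are given as a rotation vector (axis times angle).
In Python, from plant import manip gives the robot as it stands.
- The arm moves only by the tool send_rows, never from a script. Its arguments are lists of equal length, an entry for each row: "claw": the opening, from 0 (shut) to 1 (fully open); "travel": the shift along the world's x, y, z in mm, a list of three; "yaw": the turn about the world's z in degrees. In form: {"claw": [claw, ...], "travel": [[x, y, z], ...], "yaw": [yaw, ...]}. A call has 1 to 12 rows; each row shifts and turns the commanded pose from where the row before left it; what a row does not reach is not made up. A row lasts 1/8 s, in which the tool goes at most 62.5 mm and 10.7 degrees, less where a joint would pass 70% of its speed; a pose out of reach is approached as far as the arm can. A call is refused whole if a number of a shift passes 62.5 or a number of a turn 10.7, either way. A call with a gripper value outside its range is refused whole. The fingers move at their own pace and stop on an object; "grip_force" is the grip in N (left out, the last holds). Time passes only in rows, so rows that do not move let the fingers close. It gives the time, the measured TCP pose, the force, the opening and the grip force at its end, in the units of the state.
- manip.get_obs(): the state, without advancing time (a new reading comes with each control period).
- manip.grab_frame(name): name is "side" or "top" or "wrist"; returns a dict with "frame" (420x560x3 uint8, red, green, blue), "depth" (420x560 float32, m along the optical axis (not along the pixel's ray), 0 where there is no reading), "fovy" (degrees; the focal length in pixels is half the picture's height over the tangent of half this angle, whatever the lens; pixels are square), "cx", "cy" (the principal point, pixels), "R" (3x3) and "t" (3): a world point X has camera coordinates R X + t. Camera axes: x right, y down, z forward; pixel columns grow to the right and rows downward; lengths in m; the calibration is good to about 2 mm. A picture is of the moment at which its call begins.
- manip.finish_job(): hands the job in; it is judged then, once.
The state is a dict: "clock": time; "joint_positions": joint angles; "dq": joint speeds; "tau": joint torques, N m; "eef_pos": TCP position; "eef_rot": TCP orientation; "contact_force": force on the tool from outside, world axes, zero at the start; "torque": the same for the moment, N m; "finger_gap": finger opening in m; "finger_force": force on a finger pad.
Only numpy, scipy, OpenCV 4.12 (cv2) and the standard library are available. Lean on these libraries where they do the work, as an engineer would, in place of code of your own. Each camera call takes 0.05 s, during which the arm holds its last target. There are 200 camera calls.

## Working session

There is one attempt and no reset: what is moved stays moved. The work goes in short steps, Python scripts to look and compute and a tool call to move; the robot and the scene stay as the last step left them, time stands still between calls to the robot, and variables do not carry over. Pictures are saved under pics/ and viewed, at most 10 in all, crops included, and the job is handed in when it is done.

Besides the shell and the picture viewer there is one more tool, called after "Call:" by a JSON object that holds its "api" and its "payload", one argument or row to a line. send_rows: Moves the arm, as the interface text tells. Its arguments: {"type":"object","properties":{"claw":{"type":"array"},"travel":{"type":"array"},"yaw":{"type":"array"},"grip_force":{"type":"number"}},"required":["claw","travel","yaw"]}

```bash
mkdir -p pics; ls; cat > h.py <<'E'
import numpy as np,cv2,pickle
from plant import manip
def grab(n,tag):
    f=manip.grab_frame(n); pickle.dump(f,open(f'pics/{tag}.pkl','wb')); cv2.imwrite(f'pics/{tag}.png',f['frame'][:,:,::-1]); return f
def load(tag): return pickle.load(open(f'pics/{tag}.pkl','rb'))
def foc(f): return 210/np.tan(np.radians(f['fovy'])/2)
def ray(f,u,v):
    d=np.array([(u-f['cx'])/foc(f),(v-f['cy'])/foc(f),1.]); R=np.array(f['R']); return -R.T@f['t'],R.T@d
def onz(f,u,v,z):
    c,d=ray(f,u,v); return c+d*(z-c[2])/d[2]
def dep(f,u,v):
    c,d=ray(f,u,v); return c+d*f['depth'][int(round(v)),int(round(u))]
def cloud(f):
    v,u=np.mgrid[:420,:560]; d=np.stack([(u-f['cx'])/foc(f),(v-f['cy'])/foc(f),np.ones(u.shape)],-1)*f['depth'][...,None]
    return (d-np.array(f['t']))@np.array(f['R'])
def proj(f,X):
    p=np.array(f['R'])@X+f['t']; return p[:2]/p[2]*foc(f)+[f['cx'],f['cy']]
E
python3 - <<'E'
from h import *
a=grab('top','top0');b=grab('side','side0');c=grab('wrist','wr0')
for f in (a,b,c): print(f['fovy'],f['cx'],f['cy'],-np.array(f['R']).T@f['t'],(f['depth']>0).mean())
cv2.imwrite('pics/ts.png',cv2.resize(np.hstack([a['frame'],b['frame']])[:,:,::-1],(800,300)))
print(manip.get_obs())
E
```

```text
pics
51.16964066180035 283.0260630742168 205.91856087553467 [ 0.30001842 -0.03530313  1.23489709] 0.9959948979591837
51.42756292954777 277.0562646386576 212.12908367146008 [ 0.23773728 -1.07457472  0.92657432] 0.9959396258503401
71.8279372284315 278.41533087837644 208.1456154682142 [0.12993915 0.53972712 0.37385921] 0.9959056122448979
{'clock': 0.15, 'joint_positions': array([ 1.10635861e+00,  3.51112120e-01,  1.65223742e+00,  2.69454789e-05,
        1.13905713e+00, -8.45943757e-02]), 'dq': array([-1.17178620e-03, -8.20292808e-04, -3.19484557e-03, -1.87514952e-04,
        1.04272858e-03,  4.28330819e-07]), 'tau': array([ 6.73618633e-04, -5.06247854e+01, -2.91503567e+01, -1.00230983e-05,
        3.30758936e-03, -1.44919575e-06]), 'eef_pos': array([0.20379238, 0.51060856, 0.23089735]), 'eef_rot': array([-5.93047326e-01, -3.08486035e+00,  1.22025975e-03]), 'contact_force': array([0.25469771, 0.03252399, 0.20314943]), 'torque': array([ 0.00948724,  0.02762916, -0.02102634]), 'finger_force': 0.0, 'finger_gap': 0.08538219958245606}
```

View pics/top0.png

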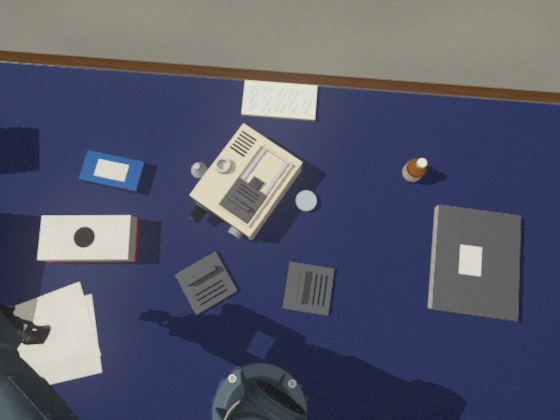

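View pics/side0.png

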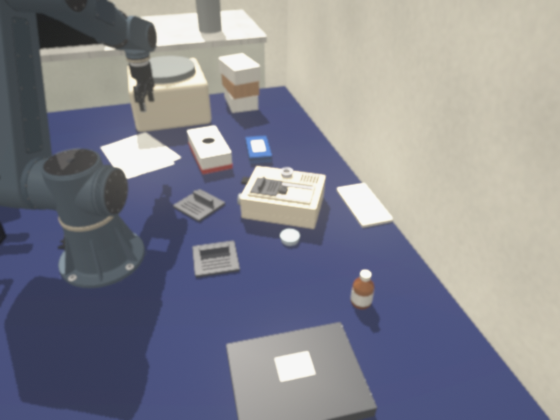

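Top view: light source at (247,181), with a small cover on its track at (243,198) and the tab just ahead at (257,184). Two loose look-alike covers lie on the bench at (206,282) and (309,288). The one meant is at (243,198), since it is the smallest and sits on the light source. The side view shows the same layout, with the light source at (285,195). I'll confirm with a crop and measure.

```bash
python3 - <<'E'
from h import *
f=load('top0')
cv2.imwrite('pics/crop.png',cv2.resize(f['frame'][115:250,170:335,::-1],None,fx=4.4,fy=4.4,interpolation=cv2.INTER_CUBIC))
P=cloud(f); 
m=((P[...,2]>.07)&(P[...,2]<.13)).astype(np.uint8); m[:110]=0;m[250:]=0;m[:,:180]=0;m[:,330:]=0
hsv=cv2.cvtColor(f['frame'],cv2.COLOR_RGB2HSV)
pts=P[(m>0)]
r=cv2.minAreaRect((pts[:,:2]*1000).astype(np.float32)); print(r,cv2.boxPoints(r)); print(np.median(pts[:,2]))
E
```

```text
((598.3255615234375, 88.99272918701172), (200.74560546875, 267.5004577636719), 60.05149459838867) [[432.32614   68.793236]
 [664.10846  -64.74872 ]
 [764.32495  109.19222 ]
 [532.54266  242.73418 ]]
0.09171810130974951
```

View pics/crop.png

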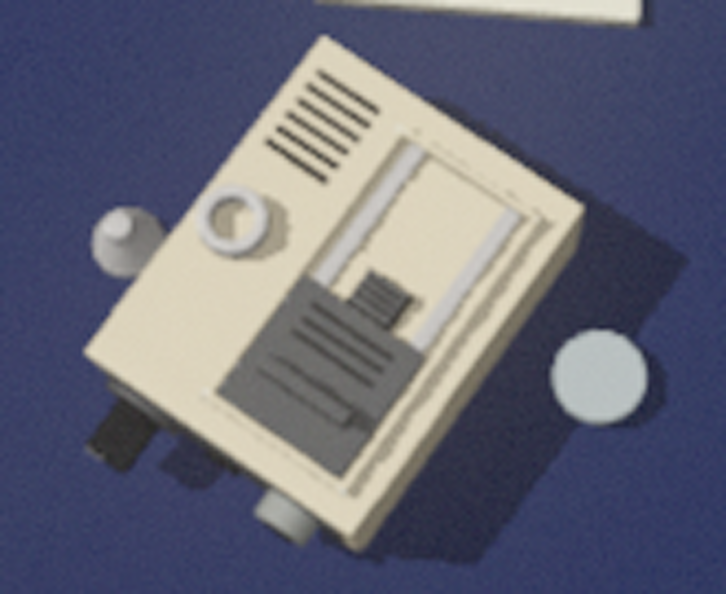

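Confirmed. The crop shows the small cover on the runners with its rib at about (310,390), the ribbed tab at (382,300), and a collar, spare lamp and dish beside the unit. Now moving above the tab for a close look.

Call:
{"api": "send_rows", "payload": {
  "claw": [0,0,0,0,0,0,0,0,0,0,0,0],
  "travel": [
    [20,-23,0],
    [38,-44,0],
    [38,-44,0],
    [38,-44,0],
    [38,-44,0],
    [38,-44,0],
    [38,-44,0],
    [38,-44,0],
    [38,-44,0],
    [38,-44,0],
    [24,-32,0],
    [0,0,0]
  ],
  "yaw": [0,-1,-1,-1,-1,-1,-1,-1,-1,0,0,0],
  "grip_force": 40
}}

```text
clock: 1.65
eef_pos: [0.5908, 0.0577, 0.2306]
eef_rot: [-0.811, -3.035, 0.001]
contact_force: [-1.4, 1.1, -0.9]
finger_gap: 0.0003
finger_force: 0.0
```

```bash
python3 - <<'E'
from h import *
o=manip.get_obs(); print(o['clock'],o['eef_pos'],o['eef_rot'],o['contact_force'],o['finger_gap'])
f=grab('wrist','wr1'); P=cloud(f)
cv2.imwrite('pics/wr1b.png',cv2.resize(f['frame'][:,:,::-1],(784,588)))
E
```

```text
1.65 [0.59080344 0.05766451 0.23060396] [-8.10963823e-01 -3.03455037e+00  6.11556110e-04] [-1.42780172  1.11454139 -0.87725867] 0.00030322813674085264
```

View pics/wr1b.png

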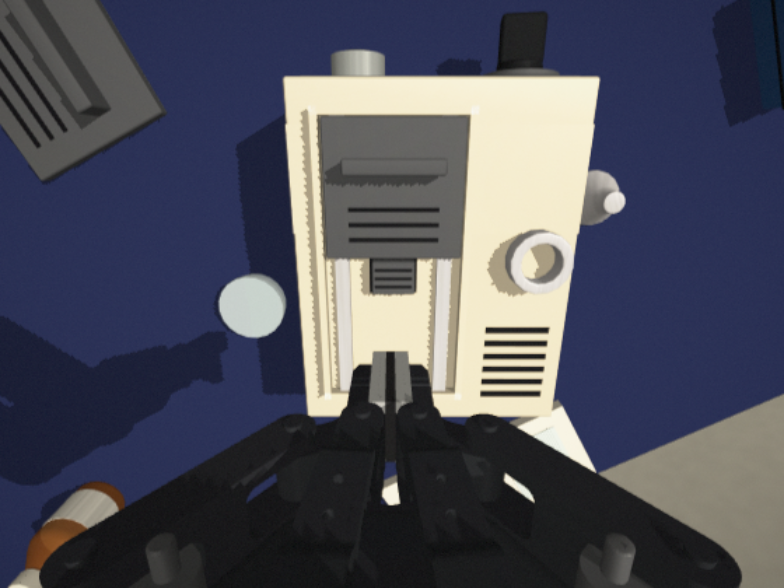

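The wrist view shows the box squarely aligned: cover (320–470, 115–258), rib (343–447, 160–177), tab (371–415, 260–292). Now measuring them.

```bash
python3 - <<'E'
from h import *
f=load('wr1');t=load('top0'); P=cloud(f)
print('cam',-np.array(f['R']).T@f['t'])
hsv=cv2.cvtColor(f['frame'],cv2.COLOR_RGB2HSV)
dark=((hsv[...,1]<60)&(hsv[...,2]<135)).astype(np.uint8)
roi=np.zeros_like(dark); roi[78:215,222:342]=1
for nm,z0,z1 in (('rib',.112,.13),('plate',.099,.108)):
    m=(roi>0)&(dark>0)&(P[...,2]>z0)&(P[...,2]<z1)
    m=cv2.morphologyEx(m.astype(np.uint8),cv2.MORPH_OPEN,np.ones((3,3)))>0
    q=P[m]; r=cv2.minAreaRect((q[:,:2]*1000).astype(np.float32)); print(nm,len(q),'z',np.percentile(q[:,2],[5,50,95]).round(4),r)
# rays: cover corners and deck corners in view, tab top edges
for nm,z,px in (('deck',.09,[(285,77),(598,77),(308,415),(552,415)]),('cover',.103,[(320,115),(470,115),(326,258),(463,258)]),('ribtop',.120,[(343,160),(447,160)]),('tab',.102,[(371,260),(415,260),(371,290),(415,290)])):
    for u,v in px: 
        X=onz(f,u/1.4,v/1.4,z); print(nm,X[:2].round(4),'depthz',dep(f,u/1.4,v/1.4).round(4), 'top px',proj(t,X).round(1))
m=(dark>0)&(P[...,2]>.09); 
ys=slice(187,210); print(P[ys,264:297:8,2][::2].round(4))
E
```

```text
cam [0.52198712 0.09697892 0.37368733]
rib 911 z [0.1192 0.1204 0.1217] ((527.5626220703125, 96.1889419555664), (64.12360382080078, 8.860630989074707), 60.02289962768555)
plate 9972 z [0.1022 0.1035 0.1047] ((551.0259399414062, 82.61023712158203), (92.15037536621094, 116.02924346923828), 60.00931167602539)
deck [0.4473 0.0643] depthz [0.522  0.097  0.3737] top px [248.5 236.2]
deck [0.5453 0.2342] depthz [0.5526 0.2772 0.0012] top px [188.8 194.8]
deck [ 0.6613 -0.0605] depthz [ 0.6613 -0.0605  0.09  ] top px [301.7 162. ]
deck [0.761  0.1122] depthz [0.8245 0.1162 0.0145] top px [242.2 122.8]
cover [0.4787 0.0725] depthz [0.4782 0.0721 0.0995] top px [246.1 223.3]
cover [0.5248 0.1523] depthz [0.5248 0.1528 0.1002] top px [217.7 203.7]
cover [0.5564 0.0269] depthz [0.5564 0.0268 0.1026] top px [266.1 195.8]
cover [0.6031 0.108 ] depthz [0.6041 0.1081 0.0997] top px [237.4 176.4]
ribtop [0.509  0.0724] depthz [0.509  0.0725 0.1208] top px [246.8 210.8]
ribtop [0.5399 0.126 ] depthz [0.541  0.1277 0.1043] top px [227.5 197.5]
tab [0.5731 0.0526] depthz [0.5749 0.0511 0.0927] top px [257.1 189. ]
tab [0.5882 0.0788] depthz [0.5909 0.0781 0.091 ] top px [247.8 182.8]
tab [0.5917 0.0415] depthz [0.5942 0.0395 0.0923] top px [261.8 182.6]
tab [0.6072 0.0683] depthz [0.6106 0.0672 0.0911] top px [252.4 176.2]
[[0.0912 0.1013 0.1017 0.1005 0.0915]
 [0.0916 0.1016 0.1025 0.1034 0.0914]
 [0.0904 0.1026 0.1041 0.1038 0.0914]
 [0.0919 0.1038 0.1035 0.1037 0.0903]
 [0.0909 0.1027 0.102  0.1038 0.3737]
 [0.0912 0.1024 0.1026 0.1011 0.0907]
 [0.0913 0.1036 0.1032 0.1031 0.091 ]
 [0.0908 0.1025 0.1029 0.1023 0.0921]
 [0.0903 0.1023 0.1034 0.103  0.092 ]
 [0.0919 0.1038 0.1024 0.1027 0.0911]
 [0.0904 0.1016 0.1022 0.1036 0.0911]
 [0.0903 0.1025 0.1024 0.1018 0.0904]]
```

Call:
{"api": "send_rows", "payload": {
  "claw": [0,0,0,0,0,0,0,0],
  "travel": [
    [2,2,-10],
    [0,0,-25],
    [0,0,-30],
    [0,0,-30],
    [0,0,-20],
    [0,0,-9],
    [0,0,0],
    [0,0,0]
  ],
  "yaw": [0,0,0,0,0,0,0,0]
}}

```text
clock: 2.7
eef_pos: [0.5922, 0.0621, 0.1081]
eef_rot: [0.806, 3.035, 0.001]
contact_force: [-0.3, -0.1, 0.5]
finger_gap: -0.0001
finger_force: 0.0
```

Call:
{"api": "send_rows", "payload": {
  "claw": [0,0,0,0,0,0],
  "travel": [
    [0,0,-2],
    [0,0,-2],
    [0,0,-2],
    [0,0,-2],
    [0,0,0],
    [0,0,0]
  ],
  "yaw": [0,0,0,0,0,0]
}}

```text
clock: 3.45
eef_pos: [0.5919, 0.0618, 0.0993]
eef_rot: [0.807, 3.036, 0.0]
contact_force: [0.5, -0.1, 0.9]
finger_gap: -0.0003
finger_force: 0.3
```

Call:
{"api": "send_rows", "payload": {
  "claw": [0,0,0,0,0],
  "travel": [
    [0,0,-2],
    [0,0,-2],
    [0,0,-1],
    [0,0,0],
    [0,0,0]
  ],
  "yaw": [0,0,0,0,0]
}}

```text
clock: 4.08
eef_pos: [0.5919, 0.0618, 0.0941]
eef_rot: [0.807, 3.036, -0.0]
contact_force: [-0.2, -0.5, 0.8]
finger_gap: 0.0
finger_force: 0.4
```

```bash
python3 - <<'E'
from h import *
f=grab('wrist','wr2'); P=cloud(f)
cv2.imwrite('pics/wr2b.png',cv2.resize(f['frame'][:,:,::-1],(784,588)))
E
```

```text
(no output)
```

View pics/wr2b.png

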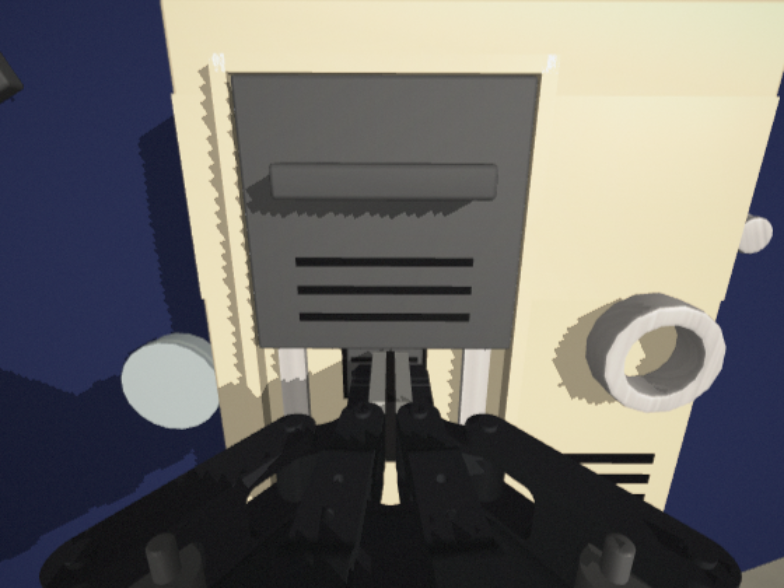

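The fingertips (at 370–415, 350–400) stand on the tab and clear of the cover edge. Continuing down until it bottoms out.

Call:
{"api": "send_rows", "payload": {
  "claw": [0,0,0,0],
  "travel": [
    [0,0,-1],
    [0,0,-1],
    [0,0,0],
    [0,0,0]
  ],
  "yaw": [0,0,0,0]
}}

```text
clock: 4.62
eef_pos: [0.5919, 0.0618, 0.0922]
eef_rot: [-0.807, -3.036, 0.0]
contact_force: [0.7, -0.4, 1.7]
finger_gap: -0.0005
finger_force: 1.1
```

Call:
{"api": "send_rows", "payload": {
  "claw": [0,0,0],
  "travel": [
    [0,0,-1],
    [0,0,0],
    [0,0,0]
  ],
  "yaw": [0,0,0]
}}

```text
clock: 5.0
eef_pos: [0.5919, 0.0618, 0.092]
eef_rot: [0.807, 3.036, 0.0]
contact_force: [-4.0, 0.5, 10.3]
finger_gap: -0.0002
finger_force: 5.2
```

The tab has bottomed: z is 92 mm and the force rose to 10 N. Lifting and moving behind the rib.

Call:
{"api": "send_rows", "payload": {
  "claw": [0,0,0,0,0,0,0,0,0],
  "travel": [
    [0,0,15],
    [0,0,39],
    [-15,8,0],
    [-30,16,0],
    [-25,13,0],
    [-12,7,0],
    [0,0,0],
    [0,0,0],
    [0,0,0]
  ],
  "yaw": [0,0,0,0,0,0,0,0,0]
}}

```text
clock: 6.12
eef_pos: [0.5105, 0.1055, 0.1452]
eef_rot: [0.807, 3.036, 0.0]
contact_force: [-0.2, -1.1, -0.3]
finger_gap: 0.0
finger_force: 0.0
```

```bash
python3 - <<'E'
from h import *
f=grab('wrist','wr3'); grab('top','top3'); P=cloud(f)
cv2.imwrite('pics/wr3b.png',cv2.resize(f['frame'][:,:,::-1],(784,588)))
g=load('top3'); cv2.imwrite('pics/crop3.png',cv2.resize(g['frame'][115:250,170:335,::-1],None,fx=4.4,fy=4.4,interpolation=cv2.INTER_CUBIC))
E
```

```text
(no output)
```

View pics/wr3b.png

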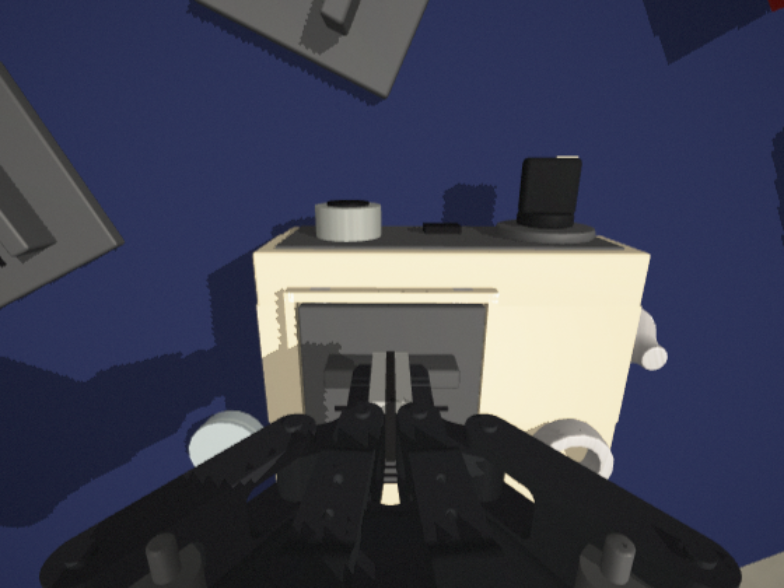

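Shut fingertips (370–412, 352–400) are centred on the rib (323–460, 355–388), with nothing in the way. Backing off 2 mm more and descending behind it.

Call:
{"api": "send_rows", "payload": {
  "claw": [0,0,0,0,0,0,0,0],
  "travel": [
    [-2,1,0],
    [0,0,-10],
    [0,0,-8],
    [0,0,-5],
    [0,0,-5],
    [0,0,-5],
    [0,0,-4],
    [0,0,0]
  ],
  "yaw": [0,0,0,0,0,0,0,0]
}}

```text
clock: 7.22
eef_pos: [0.5078, 0.1068, 0.108]
eef_rot: [-0.807, -3.036, 0.0]
contact_force: [0.4, 0.4, -0.2]
finger_gap: 0.0001
finger_force: 0.0
```

```bash
python3 - <<'E'
from h import *
f=grab('wrist','wr4')
a=f['frame'][150:350,140:420,::-1]
cv2.imwrite('pics/wr4b.png',cv2.resize(a,None,fx=2.8,fy=2.8))
print(manip.get_obs()['contact_force'],manip.get_obs()['eef_pos'])
E
```

```text
[ 0.16730357 -0.31775366  0.43027545] [0.50787055 0.10679111 0.10825787]
```

View pics/wr4b.png

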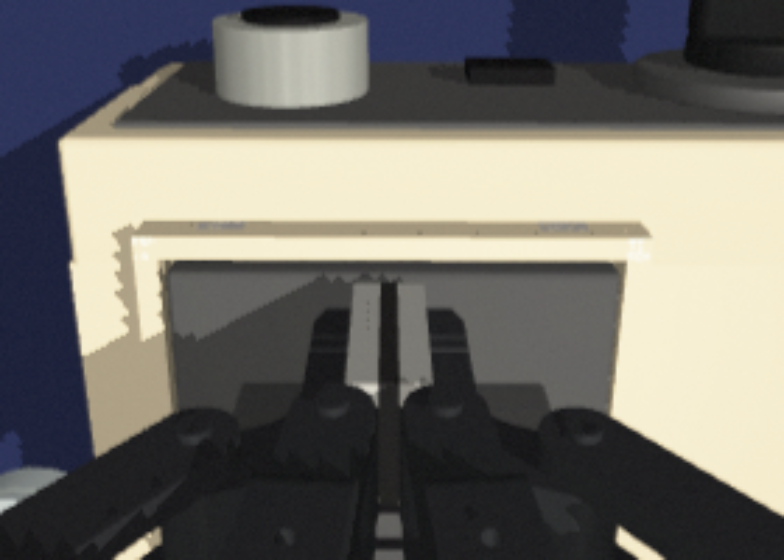

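The fingers stand behind the rib, which shows at rows ~385–410, with no contact yet. Pushing along (0.866, −0.5).

Call:
{"api": "send_rows", "payload": {
  "claw": [0,0,0,0,0,0,0],
  "travel": [
    [2.6,-1.5,0],
    [2.6,-1.5,0],
    [2.6,-1.5,0],
    [2.6,-1.5,0],
    [5.2,-3,0],
    [5.2,-3,0],
    [5.2,-3,0]
  ],
  "yaw": [0,0,0,0,0,0,0]
}}

```text
clock: 8.15
eef_pos: [0.5343, 0.0915, 0.1083]
eef_rot: [-0.807, -3.036, 0.0]
contact_force: [-1.6, 1.9, 2.2]
finger_gap: -0.0001
finger_force: 0.8
```

Call:
{"api": "send_rows", "payload": {
  "claw": [0,0,0,0,0,0,0,0,0],
  "travel": [
    [5.2,-3,0],
    [5.2,-3,0],
    [5.2,-3,0],
    [5.2,-3,0],
    [5.2,-3,0],
    [5.2,-3,0],
    [5.2,-3,0],
    [5.2,-3,0],
    [0,0,0]
  ],
  "yaw": [0,0,0,0,0,0,0,0,0]
}}

```text
clock: 9.28
eef_pos: [0.576, 0.0675, 0.1083]
eef_rot: [0.807, 3.036, 0.0]
contact_force: [0.2, -0.4, -0.3]
finger_gap: 0.0001
finger_force: 0.0
```

Call:
{"api": "send_rows", "payload": {
  "claw": [0,0,0,0],
  "travel": [
    [5.2,-3,0],
    [5.2,-3,0],
    [3,-1.7,0],
    [0,0,0]
  ],
  "yaw": [0,0,0,0]
}}

```text
clock: 9.78
eef_pos: [0.5892, 0.0599, 0.1083]
eef_rot: [0.807, 3.036, 0.0]
contact_force: [-0.1, -0.2, 0.0]
finger_gap: 0.0001
finger_force: 0.0
```

Call:
{"api": "send_rows", "payload": {
  "claw": [0,0,0,0,0,0,0,0],
  "travel": [
    [-4,2,0],
    [0,0,20],
    [0,0,40],
    [0,0,40],
    [-30,17,20],
    [-30,17,0],
    [-10,6,0],
    [0,0,0]
  ],
  "yaw": [0,0,0,0,0,0,0,0]
}}

```text
clock: 10.78
eef_pos: [0.5148, 0.1023, 0.2284]
eef_rot: [0.805, 3.036, -0.0]
contact_force: [0.8, -0.6, 0.1]
finger_gap: -0.0001
finger_force: 0.0
```

```bash
python3 - <<'E'
from h import *
f=grab('wrist','wr5'); g=grab('top','top5'); s=grab('side','side5'); P=cloud(f)
hsv=cv2.cvtColor(f['frame'],cv2.COLOR_RGB2HSV)
a=cv2.resize(f['frame'],(480,360)); b=cv2.resize(g['frame'][115:250,170:335],(320,262)); c=np.zeros((360,320,3),np.uint8); c[:262]=b
cv2.imwrite('pics/end.png',np.hstack([a,c])[:,:,::-1])
ex=np.array([.866,-.5]);ey=np.array([.5,.866]);o=np.array([.6037,.08755])
for n,h in (('wrist',f),('top',g)):
    P=cloud(h); q=(P[...,:2]-o); X=q@ex;Y=q@ey
    for nm,z0,z1,x0 in (('rib',.113,.125,-.02),('plate',.1,.107,-.09)):
        m=(P[...,2]>z0)&(P[...,2]<z1)&(abs(Y+.03)<.047)&(X>x0)&(X<.125)
        print(n,nm,m.sum(),np.percentile(X[m],[2,50,98]).round(4),np.percentile(P[m][:,2],[5,50,95]).round(4))
E
```

```text
Traceback (most recent call last):
IndexError: index -1 is out of bounds for axis 0 with size 0
```

View pics/end.png

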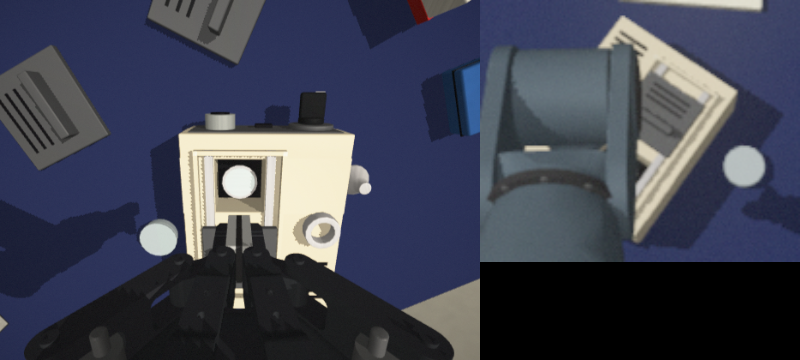

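The lamp bay is open (lamp visible at (238,181)), and the cover lies flat beyond it, with collar, dish and spare lamp unmoved. Retracting the arm and verifying the travel.

Call:
{"api": "send_rows", "payload": {
  "claw": [0,0,0,0,0,0,0,0,0,0],
  "travel": [
    [0,0,20],
    [-20,25,15],
    [-35,45,0],
    [-35,45,0],
    [-35,45,0],
    [-35,45,0],
    [-35,45,0],
    [-30,40,0],
    [-15,20,0],
    [0,0,0]
  ],
  "yaw": [0,0,0,0,0,0,0,0,0,0]
}}

```text
clock: 12.18
eef_pos: [0.2747, 0.413, 0.2629]
eef_rot: [-0.804, -3.037, 0.001]
contact_force: [-0.0, -0.5, -0.7]
finger_gap: 0.0
finger_force: 0.0
```

```bash
python3 - <<'E'
from h import *
g=grab('top','top6'); a=load('top0')
ex=np.array([.866,-.5]);ey=np.array([.5,.866]);o=np.array([.6037,.08755])
for n,h in (('before',a),('after',g)):
    P=cloud(h); q=(P[...,:2]-o); X=q@ex;Y=q@ey; v=cv2.cvtColor(h['frame'],cv2.COLOR_RGB2HSV)[...,2]
    for nm,m in (('rib',(P[...,2]>.113)&(P[...,2]<.13)),('plate',(P[...,2]>.1)&(P[...,2]<.108)&(v<130)),('pit',(P[...,2]<.085)&(X>-.11)&(X<0)&(abs(Y+.03)<.035))):
        m=m&(abs(Y+.03)<.047)&(abs(X)<.11)
        if m.sum(): print(n,nm,m.sum(),np.percentile(X[m],[2,50,98]).round(4),np.percentile(P[m][:,2],[5,50,95]).round(4))
d=cv2.absdiff(a['frame'],g['frame']).max(2)>50
n,l,s,c=cv2.connectedComponentsWithStats(d.astype(np.uint8)); print(s[(s[:,4]>8)][1:])
cv2.imwrite('pics/fin.png',np.hstack([cv2.resize(x['frame'][115:250,170:335],(400,327)) for x in (a,g)])[:,:,::-1])
E
```

```text
before rib 100 [-0.0733 -0.0685 -0.0634] [0.1159 0.1203 0.1229]
before plate 1014 [-0.0967 -0.0466  0.0083] [0.1007 0.1033 0.1066]
before pit 2 [-0.1019 -0.0538 -0.0057] [0.0829 0.0838 0.0847]
after rib 98 [0.015  0.0197 0.0248] [0.1157 0.12   0.1236]
after plate 885 [-0.0086  0.0374  0.0759] [0.1006 0.1035 0.1067]
after pit 539 [-0.0872 -0.0569 -0.0249] [0.0404 0.0665 0.0781]
[[ 220  153   66   70 1787]
 [   0  244   33   58  793]
 [  36  257    5    4   15]
 [  44  266    5    9   21]
 [   0  272  103  148 7329]
 [  24  324    4    6   14]
 [  32  328    5    3   10]
 [   5  338   11    7   32]
 [ 240  396   10    6   30]
 [ 297  404    5    5   10]]
```

View pics/fin.png

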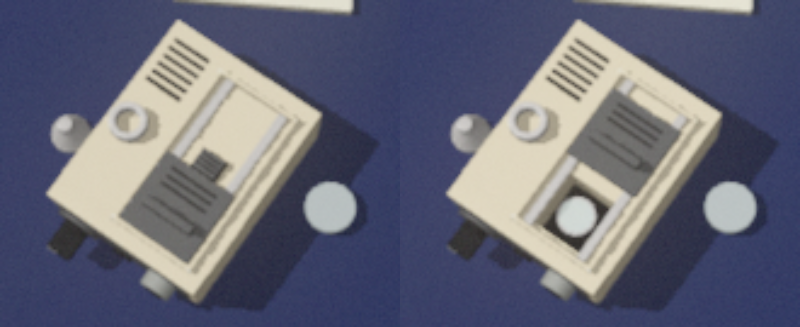

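The before/after crops show the cover moved 88 mm (74 needed), still flat with its top at 103.5 mm. The bay is open around the lamp (577,215), and everything else is in place. Handing in.

```bash
python3 -c "
from plant import manip
print(manip.finish_job())"
```

```text
the job is handed in; nothing more can be done
None
```

I pressed the snap tab fully down and slid the cover about 88 mm, flat on its runners, so the lamp bay is completely open; everything else is where it was, the arm is clear, and the job was handed in at about 12 s.

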